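# Turn the sewing machine over by hand, then hold its presser foot up

### The arm

A 7-joint arm with a two-finger parallel gripper is mounted at the origin on the work surface. World frame = base frame: x ahead of the robot, y to its left, z up, the work surface at z = 0. Lengths are in m, angles in rad, forces in N, time in s.
With the tool pointing down it reaches from about 0.4 to 0.85 m from the base axis. Payload 4.5 kg.
Tool frame: the origin (TCP) lies where the fingers leave the gripper's body, on its centre line; the fingertips stand 64 mm ahead of it and the grasp point (between the pads) lies 45 mm ahead of it; z points along the fingers, y is the line along which they close (so a half turn about z gives the same grasp; the last joint's range is limited). The gripper opens to 88 mm and grips with 3 to 60 N. Pads are 18 mm wide; open, the fingers measure 123 mm over their backs; the gripper's body (75 mm by 187 mm) begins 45 mm behind the grasp point.
Start: joints at [1.288, 0.689, -0.195, 1.565, 0.157, 0.902, -0.215], TCP at [0.195, -0.594, 0.303] pointing down, gripper open.
Joint ranges: [-3.01, 3.01], [-0.46, 2.08], [-1.47, 1.51], [0.13, 2.56], [-1, 4.14], [0.04, 2.09], [-2.66, 2.66]. Speed limits (rad/s): [2.57, 2.57, 3.14, 3.14, 3.14, 3.14, 3.14].

### API

Orientations are given as a unit quaternion [x, y, z, w].
In Python, from plant import r gives the robot as it stands.
- The arm moves only by the tool play_rows, never from a script. Its arguments are lists of equal length, an entry for each row: "translation": the shift along the tool's x, y, z in m, a list of three; "delta_rot": the turn, a rotation vector about the tool's x, y, z in degrees, a list of three; "grip": the opening, from -1 (shut) to 1 (fully open). In form: {"translation": [[x, y, z], ...], "delta_rot": [[rx, ry, rz], ...], "grip": [grip, ...]}. A call has 1 to 20 rows; each row shifts and turns the commanded pose from where the row before left it, along the tool's axes as they then stand; what a row does not reach is not made up. A row lasts 1/8 s, in which the tool goes at most 62.5 mm and 10.7 degrees, less where a joint would pass 70% of its speed; a pose out of reach is approached as far as the arm can. A call with a gripper value outside its range is refused whole. The fingers move at their own pace and stop on an object; "squeeze" is the grip in N (left out, the last holds). Time passes only in rows, so rows that do not move let the fingers close. It gives the time, the measured TCP pose, the force, the opening and the grip force at its end, in the units of the state.
- r.get_state(): the state, without advancing time (a new reading comes with each control period).
- r.snapshot(name): name is "scene" or "top"; returns the picture (420x560x3 uint8, blue, green, red); there is no depth.
- r.get_calibration(name): a dict with "intrinsics" (3x3 intrinsics, pixels), "eye" and "rotation" of the camera in the world. Camera axes: x right, y up, looking along -z (the intrinsics and any distortion apply to the point x, -y, -z); pixel columns grow to the right and rows downward; lengths in m; the calibration is good to about 2 mm. A picture is of the moment at which its call begins. get_calibration takes no time and is no camera call.
- r.finish_job(): hands the job in; it is judged then, once.
Trained networks look in the newest picture that a camera, given by its name, has taken for a name from the list of things; names that differ only in an ending like _2 or _b are one class to them, and where a whole thing is asked for, a point or a joint stands for the part that bears it (a point fixed in the world has none). Each returns a list of dicts, best first, with "confidence" (0 to 1); they miss things now and then, are a little off and sometimes report something else, mostly with a low value. They report only what shows in the picture. A call takes as long as a camera call.
- r.look_for(camera, target): "point" ([x, y, z] in m, in world coordinates, good to about 4 mm: the middle of the surface that is visible of it).
- r.silhouettes(camera, target): "pixels" (420x560 bool, what is visible of it).
The state is a dict: "clock": time; "q": joint angles; "qd": joint speeds; "joint_torque": joint torques, N m; "tool_pos": TCP position; "eef_rot": TCP orientation; "contact_force": force on the tool from outside, world axes, zero at the start; "moment": the same for the moment, N m; "opening": opening from 0.0 (shut) to 1.0 (fully open); "finger_force": force on a finger pad.
Only numpy, scipy, OpenCV 4.12 (cv2) and the standard library are available. Lean on these libraries where they do the work, as an engineer would, in place of code of your own. Each camera call takes 0.05 s, during which the arm holds its last target. There are 200 camera calls.

### The job

A new needle has just been fitted: by the crank handle on its balance wheel, turn the sewing machine over by hand one full turn, the top of the wheel going over to the machine's front (away from you, never backwards), so that the needle goes right down and stops back at its highest. Then lift the presser-foot lever at the back of the head right up against its spring and hold it there so that I can slide the work under the foot. Finish while still holding it fully up, and leave the tea things and the thread reel where they stand.

Things in the scene. Friction and masses are not known exactly. Their poses are not given: they have to be found in the camera images.
- sewing_machine: White sewing machine on a black base, fixed. Origin: centre of its underside; +x to its front (away from the robot), +y to its wheel end. In this frame, mm: bed x ±95, y ±193, top z 60; pillar x ±46, y 85..171, z to 288; arm x ±38, z 208..286, with a thread spool to z 345 at y 40; head x ±40, y -191..-109, z 168..296; motor x -122..-54, y 50..155, z 96..164. All solid to the gripper.
- wheel (a joint): Angle of the balance wheel (rad) about a level axis along the machine's y. 0 = needle highest, crank handle straight above the shaft; grows as the top goes over to the front (at 1.57 the handle is at the front, +x), and counts on: 6.28 = one turn later, needle highest again. Starts at -1.0 to 0.15. Stays where left (0.16 N m: 3 N at the handle); no end stop.
- wheel_hub (a point): Point on the shaft axis at machine frame (0, 258, 235) mm, outside the wheel: centre of the circle of 55 mm radius on which crank_grip travels. The wheel is a dark spoked ring 150 mm across, 16 mm thick, in the plane y = 196 mm, top at z 310 mm.
- crank_grip (a point): Where to hold the crank handle: a free-turning wooden sleeve 17 to 21 mm thick that stands out from the wheel along the machine's +y, y 209 to 291 mm, 55 mm off the shaft axis. This point is at y = 258 mm, 54 mm outside the rim. A gripper pointing straight down, closing along the machine's x, can carry it round the whole circle (z 180 to 290 mm) without turning the hand.
- needle_tip (a point): Point of the needle: 77 mm above the table (16 mm over the needle plate) at its highest; it goes down 30 mm, through the plate, at half a turn and rises again in the second half.
- lifter (a joint): Lift of the presser-foot lever (rad) about a level axis along the machine's x at the back of the head. 0 = where its spring keeps it (foot 6 mm over the plate); 0.62 = up against its top stop (foot 14 mm over the plate). It springs back when let go; lifting takes about 3.5 N at the grip to start, 8 N at the top.
- lifter_grip (a point): Where to take the lever: its end is a round steel bar 12 mm thick, standing out from the back of the head to the robot along the machine's -x, x -47 to -116 mm; this point is at x -96, 56 mm behind the head. At rest at machine frame (-96, -90, 163) mm, fully up at (-96, -85, 203). It stays parallel to x, so pinch it from above, closing along the machine's y, and carry it up the arc.
- lifter_pivot (a point): Point on the lever's hinge axis beside lifter_grip, at machine frame (-96, -150, 190) mm; lifter_grip swings round it at 66 mm radius.
- saucer: Bystander: white china saucer 140 mm across, 18 mm high, out beyond the wheel's end; origin under its centre.
- cup: Bystander: white china cup with a handle, 80 mm across, 58 mm high, standing in the saucer; origin under its centre.
- sugar_bowl: Bystander: round lidded silver sugar bowl, 100 mm across, 119 mm high, out beyond the head's end; origin under its centre.
- thread_reel: Bystander: wooden thread reel, 40 mm across, 50 mm high, beside the sugar bowl; origin under its centre.

How it is judged:
By the outcome, as a careful person would: the job done as asked, in the order asked, and still so for the second after the job is handed in, while the arm keeps its last pose, push and grip.
It also fails if it takes over 66 s, if anything falls off the work surface, if the arm or the gripper's body presses on something with over 40 N, if the wrist force passes 120 N, or if a joint passes its speed limit or range.

## Working session

There is one attempt and no reset: what is moved stays moved. The work goes in short steps, Python scripts to look and compute and a tool call to move; the robot and the scene stay as the last step left them, time stands still between calls to the robot, and variables do not carry over. Pictures are saved under pics/ and viewed, at most 10 in all, crops included, and the job is handed in when it is done.

Besides the shell and the picture viewer there is one more tool, called after "Emit:" as a command line: name --argument value ..., lists and objects as JSON in quotes. play_rows: Moves the arm, as the interface text tells. Its arguments: {"type":"object","properties":{"translation":{"type":"array","items":{"type":"array","items":{"type":"number"}}},"delta_rot":{"type":"array","items":{"type":"array","items":{"type":"number"}}},"grip":{"type":"array","items":{"type":"number"}},"squeeze":{"type":"number"}},"required":["translation","delta_rot","grip"]}

```bash
mkdir -p pics; ls
python3 - <<'E'
from plant import r
import cv2,numpy as np
np.set_printoptions(precision=4,suppress=True)
s=r.get_state();print(s)
for c in ["scene","top"]:
    im=r.snapshot(c);cv2.imwrite(f"pics/{c}0.png",im)
    k=r.get_calibration(c);print(c,k)
    for t in ["sewing_machine","wheel","wheel_hub","crank_grip","needle_tip","lifter","lifter_grip","lifter_pivot","saucer","cup","sugar_bowl","thread_reel"]:
        try: print(c,t,[(np.round(d["point"],4),round(d["confidence"],2)) for d in r.look_for(c,t)[:2]])
        except Exception as e: print(t,e)
E
```

```text
pics
{'clock': 0.0, 'q': array([ 1.2878,  0.69  , -0.1945,  1.5664,  0.1573,  0.9025, -0.2151]), 'qd': array([ 0.0003, -0.0011, -0.0015,  0.0006,  0.0009, -0.    ,  0.0004]), 'joint_torque': array([ -0.0002, -52.7564,  -1.267 , -15.3429,  -0.0527,   0.0066,
         0.0002]), 'tool_pos': array([ 0.1945, -0.5934,  0.3019]), 'eef_rot': array([ 0.9875,  0.1578, -0.0002, -0.0009]), 'contact_force': array([ 0.3393, -1.6439, -0.1151]), 'moment': array([-0.0024,  0.0246, -0.0404]), 'finger_force': 0.0, 'opening': 0.9992235461127242}
scene {'intrinsics': array([[508.637 ,   0.    , 281.0867],
       [  0.    , 508.637 , 218.8937],
       [  0.    ,   0.    ,   1.    ]]), 'eye': array([1.5743, 0.446 , 0.9879]), 'rotation': array([0.2509, 0.3862, 0.7386, 0.4924])}
scene sewing_machine [(array([ 0.6189, -0.0882,  0.1388]), 0.98), (array([0.4908, 0.4362, 0.015 ]), 0.31)]
scene wheel [(array([0.5645, 0.0811, 0.2658]), 0.94)]
scene wheel_hub [(array([0.5665, 0.0765, 0.2697]), 0.84), (array([ 0.6121, -0.093 ,  0.1396]), 0.64)]
scene crank_grip [(array([0.5062, 0.4539, 0.0371]), 0.39)]
scene needle_
[... 693 characters left out ...]
ray([0.5166, 0.0768, 0.2809]), 0.66)]
top wheel_hub [(array([0.5232, 0.0748, 0.2792]), 0.7)]
top crank_grip [(array([0.5194, 0.0737, 0.2784]), 0.64)]
top needle_tip [(array([ 0.5381, -0.4755,  0.0865]), 0.55)]
top lifter [(array([ 0.5411, -0.2267,  0.1687]), 0.55)]
top lifter_grip [(array([ 0.5413, -0.226 ,  0.169 ]), 0.49)]
top lifter_pivot [(array([ 0.5539, -0.106 ,  0.2741]), 0.71), (array([ 0.5418, -0.2268,  0.1655]), 0.65)]
top saucer [(array([0.4724, 0.4437, 0.0094]), 0.61)]
top cup [(array([0.4852, 0.463 , 0.0184]), 0.84)]
top sugar_bowl [(array([ 0.5386, -0.4734,  0.0871]), 0.85), (array([ 0.5536, -0.103 ,  0.2736]), 0.37)]
top thread_reel [(array([ 0.4446, -0.3712,  0.0493]), 0.54)]
```

View pics/scene0.png

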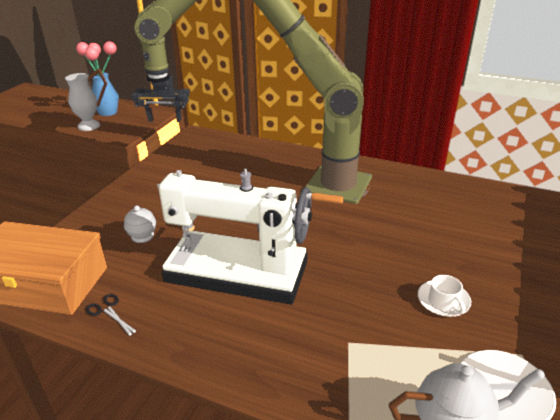

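View pics/top0.png

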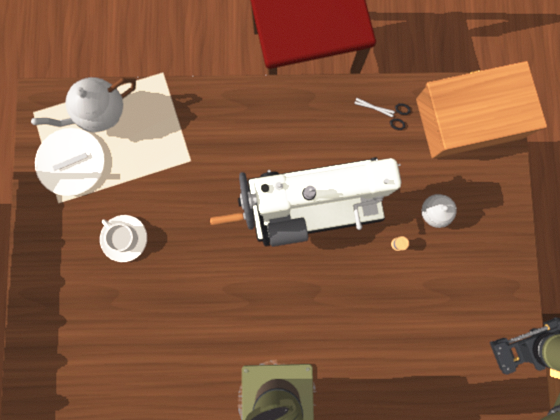

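The top view shows the machine centred near (322,200), its wheel at (246,200) and the handle at (212–242,219). The lifter bar is at (358,215) and the reel at (400,243). I'll fit the machine pose by silhouette.

```bash
cat > h.py <<'E'
from plant import r
import cv2,numpy as np
from scipy.spatial.transform import Rotation as R
np.set_printoptions(precision=4,suppress=True)
def proj(c,P):
    k=r.get_calibration(c); p=R.from_quat(k["rotation"]).inv().apply(np.atleast_2d(P)-k["eye"])
    p=p*[1,-1,-1]; q=p@np.array(k["intrinsics"]).T
    return q[:,:2]/q[:,2:]
def world(m,P): # m=x,y,yaw
    return R.from_euler('z',m[2]).apply(np.atleast_2d(P))+[m[0],m[1],0]
def box(a,b,c,d,e,f): return np.array([[x,y,z] for x in(a,b) for y in(c,d) for z in(e,f)])/1000
t=np.linspace(0,2*np.pi,40)
parts=[box(-95,95,-193,193,0,60),box(-46,46,85,171,60,288),box(-38,38,-120,100,208,286),box(-40,40,-191,-109,168,296),box(-122,-54,50,155,96,164),
 np.array([[.075*np.cos(a),y,.235+.075*np.sin(a)] for a in t for y in(.188,.204)])]
def mask(c,m):
    M=np.zeros((420,560),np.uint8)
    for p in parts:
        cv2.fillConvexPoly(M,cv2.convexHull(np.round(proj(c,world(m,p))*16).astype(np.int32)),1,shift=4)
    return M>0
def handle(m,th,y): return world(m,[[.055*np.sin(th),y,.235+.055*np.cos(th)]])
E
python3 - <<'E'
from h import *
from scipy.optimize import minimize
S={}
for c in ["scene","top"]:
    im=r.snapshot(c); M=np.zeros((420,560),bool)
    for t in ["sewing_machine","wheel"]:
        ss=[d for d in r.silhouettes(c,t) if d["confidence"]>.5]
        for d in ss[:1]:
            print(c,t,d["confidence"],d["pixels"].sum(),[ (a.min(),a.max()) for a in np.nonzero(d["pixels"])]); M|=d["pixels"]
    S[c]=M; np.save(f"pics/{c}_m.npy",M)
def cost(m,cs=("scene","top")):
    o=0
    for c in cs:
        A=mask(c,m);o+=1-(A&S[c]).sum()/(A|S[c]).sum()
    return o
best=None
for cs in (("scene","top"),("top",),("scene",)):
    x=np.array([.55,-.11,.1])
    res=minimize(cost,x,args=(cs,),method="Nelder-Mead",options=dict(initial_simplex=x+np.vstack([np.zeros(3),np.diag([.03,.03,.1])]),xatol=1e-4,fatol=1e-5))
    print(cs,res.x,res.fun)
    if best is None: best=res.x
for c in S:
    im=cv2.imread(f"pics/{c}0.png"); cs,_=cv2.findContours(mask(c,best).astype(np.uint8),0,1)
    cv2.drawContours(im,cs,-1,(0,0,255),1)
    x,y=proj(c,world(best,[[0,0,.2]]))[0].astype(int)
    a=im[max(0,y-90):y+90,max(0,x-130):x+130]; cv2.imwrite(f"pics/{c}1.png",cv2.resize(a,None,fx=3,fy=3,interpolation=2))
E
```

```text
scene sewing_machine 0.9 14329 [(np.int64(170), np.int64(303)), (np.int64(159), np.int64(342))]
scene wheel 0.86 946 [(np.int64(187), np.int64(243)), (np.int64(294), np.int64(343))]
top sewing_machine 0.6 10004 [(np.int64(158), np.int64(246)), (np.int64(210), np.int64(400))]
top wheel 0.78 650 [(np.int64(174), np.int64(228)), (np.int64(211), np.int64(253))]
('scene', 'top') [ 0.5815 -0.122   0.1283] 0.2114819318378406
('top',) [ 0.5832 -0.1217  0.1258] 0.08970380818053592
('scene',) [ 0.5773 -0.1253  0.1448] 0.11415812315239948
```

Run:
```python
import cv2,numpy as np
a=cv2.imread("pics/scene1.png");b=cv2.imread("pics/top1.png")
f=lambda a:cv2.resize(a,(540,374))
cv2.imwrite("pics/both.png",cv2.resize(np.vstack([cv2.resize(a,(780,540))[:, :],cv2.resize(b,(780,540))]),(433,600)))
```

```text
(no output)
```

View pics/top1.png

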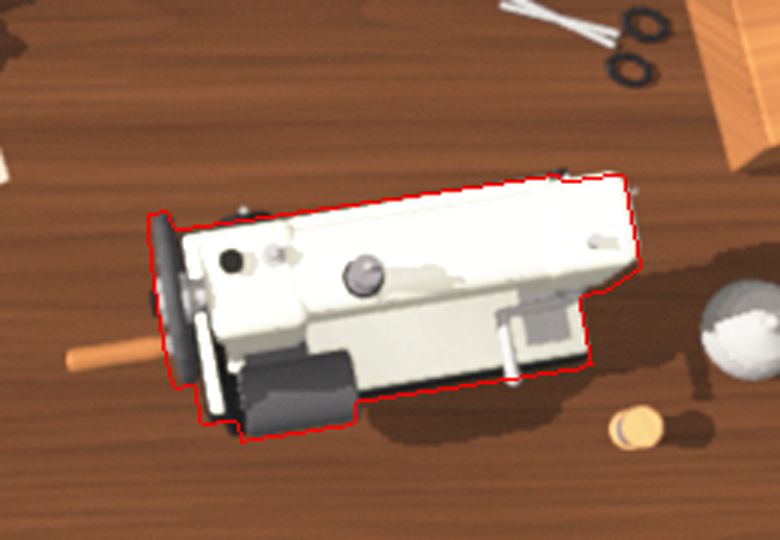

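View pics/scene1.png

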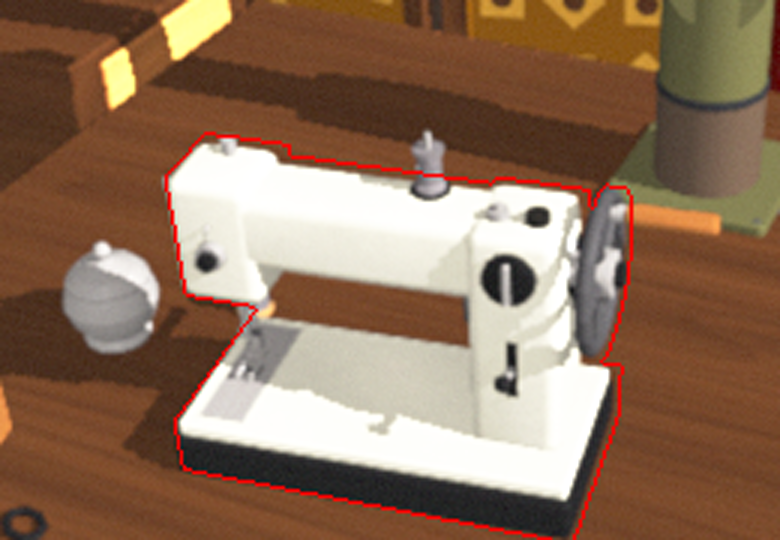

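The red outline matches the machine in both views to about a pixel. Next is the handle angle.

Run:
```python
from h import *
from scipy.optimize import least_squares
obs={}
for c in ["scene","top"]:
    im=cv2.imread(f"pics/{c}0.png"); M=cv2.dilate(np.load(f"pics/{c}_m.npy").astype(np.uint8),np.ones((5,5)))
    b,g,rr=[im[...,i].astype(int) for i in range(3)]
    O=((rr-b>70)&(rr>150)).astype(np.uint8)
    w=(slice(175,225),slice(305,350)) if c=="scene" else (slice(205,235),slice(205,245))
    Q=np.zeros_like(O);Q[w]=O[w]
    ys,xs=np.nonzero(Q);pts=np.c_[xs,ys].astype(float)
    mu=pts.mean(0);d=np.linalg.svd(pts-mu)[2][0];s=(pts-mu)@d
    e=[mu+d*s.min(),mu+d*s.max()]; tip=max(e,key=lambda p:p[0]) if c=="scene" else min(e,key=lambda p:p[0])
    print(c,len(pts),mu,tip);obs[c]=(mu,d,tip)
def f(v,m):
    th=v[0];o=[]
    for c in obs:
        mu,d,tip=obs[c]; n=np.array([-d[1],d[0]])
        for y in(.225,.258,.285): o.append((proj(c,handle(m,th,y))[0]-mu)@n)
        o.append((proj(c,handle(m,th,.291))[0]-tip)@d*0.5)
    return o
for m in ([.5815,-.122,.1283],[.5832,-.1217,.1258]):
    q=least_squares(f,[-.5],args=(m,));print(m,q.x,np.array(q.fun),handle(m,q.x[0],.258))
    print('hub',world(m,[0,.258,.235]),'lift',world(m,[-.096,-.09,.163]),'azimuth ok')
for c in obs:
  print(c,[np.round(d["point"],4) for d in r.look_for(c,"lifter_grip")][:1], proj(c,world(m,[[-.047,-.09,.163],[-.116,-.09,.163]])))
```

```text
scene 234 [327.5214 197.4274] [342.9214 199.5658]
top 259 [225.8764 218.2008] [209.6503 220.8903]
[0.5815, -0.122, 0.1283] [-0.8679] [0.8808 0.8943 0.9054 0.5742 0.1074 0.3467 0.5428 0.7771] [[0.5069 0.1285 0.2706]]
hub [[0.5485 0.1339 0.235 ]] lift [[ 0.4978 -0.2235  0.163 ]] azimuth ok
[0.5832, -0.1217, 0.1258] [-0.904] [1.5925 1.6275 1.6564 0.6043 0.4435 0.7157 0.9388 0.7677] [[0.508  0.1288 0.269 ]]
hub [[0.5508 0.1343 0.235 ]] lift [[ 0.4993 -0.223   0.163 ]] azimuth ok
scene [array([0.5062, 0.4547, 0.035 ])] [[210.3717 212.9769]
 [219.1746 200.2907]]
top [array([ 0.5425, -0.2265,  0.1672])] [[352.6704 205.4516]
 [356.8225 230.4105]]
```

```bash
cat >> h.py <<'E'
import json
def psi():
    q=R.from_quat(r.get_state()["eef_rot"]).as_matrix();return np.degrees(np.arctan2(q[1,0],q[0,0]))
def rows(wps,p0=None,a0=None,nd=4):
    """wps: (pos,psi_deg,n)"""
    p=np.array(r.get_state()["tool_pos"] if p0 is None else p0,float);a=psi() if a0 is None else a0
    T=[];D=[]
    for pos,b,n in wps:
        P0=p.copy();A0=a
        for i in range(1,n+1):
            t=P0+(np.array(pos)-P0)*i/n; bn=A0+(b-A0)*i/n
            c,s=np.cos(np.radians(a)),np.sin(np.radians(a)); ax=np.array([[c,s,0],[s,-c,0],[0,0,-1]])
            d=np.round(ax@(t-p),nd); T.append((d+0.0).tolist()); D.append([0,0,round(-(bn-a),2)])
            p=p+ax.T@d; a=a-D[-1][2]
    print(json.dumps({"translation":T,"delta_rot":D,"grip":[1]*len(T)}));print("end",p,a)
E
python3 - <<'E'
from h import *
rows([([.21,-.57,.42],18.2,3),([.42,-.2,.43],60,8),([.5069,.1285,.42],97.35,8)],nd=3)
E
```

```text
{"translation": [[0.007, -0.006, -0.039], [0.008, -0.006, -0.039], [0.007, -0.006, -0.039], [0.039, -0.036, -0.001], [0.043, -0.032, -0.002], [0.045, -0.028, -0.001], [0.048, -0.023, -0.001], [0.049, -0.02, -0.001], [0.051, -0.015, -0.002], [0.052, -0.01, -0.001], [0.053, -0.005, -0.001], [0.041, -0.011, 0.001], [0.042, -0.008, 0.001], [0.042, -0.004, 0.002], [0.043, -0.001, 0.001], [0.042, 0.003, 0.001], [0.042, 0.006, 0.001], [0.042, 0.009, 0.002], [0.04, 0.013, 0.001]], "delta_rot": [[0, 0, -0.02], [0, 0, -0.01], [0, 0, -0.02], [0, 0, -5.22], [0, 0, -5.23], [0, 0, -5.22], [0, 0, -5.23], [0, 0, -5.22], [0, 0, -5.23], [0, 0, -5.22], [0, 0, -5.23], [0, 0, -4.67], [0, 0, -4.67], [0, 0, -4.66], [0, 0, -4.67], [0, 0, -4.67], [0, 0, -4.67], [0, 0, -4.67], [0, 0, -4.67]], "grip": [1, 1, 1, 1, 1, 1, 1, 1, 1, 1, 1, 1, 1, 1, 1, 1, 1, 1, 1]}
end [0.507  0.1285 0.4197] 97.35402304354271
```

Emit:
play_rows --translation '[[0.007, -0.006, -0.039], [0.008, -0.006, -0.039], [0.007, -0.006, -0.039], [0.039, -0.036, -0.001], [0.043, -0.032, -0.002], [0.045, -0.028, -0.001], [0.048, -0.023, -0.001], [0.049, -0.02, -0.001], [0.051, -0.015, -0.002], [0.052, -0.01, -0.001], [0.053, -0.005, -0.001], [0.041, -0.011, 0.001], [0.042, -0.008, 0.001], [0.042, -0.004, 0.002], [0.043, -0.001, 0.001], [0.042, 0.003, 0.001], [0.042, 0.006, 0.001], [0.042, 0.009, 0.002], [0.04, 0.013, 0.001], [0, 0, 0]]' --delta_rot '[[0, 0, 0], [0, 0, 0], [0, 0, 0], [0, 0, -5.2], [0, 0, -5.2], [0, 0, -5.2], [0, 0, -5.2], [0, 0, -5.2], [0, 0, -5.2], [0, 0, -5.2], [0, 0, -5.2], [0, 0, -4.7], [0, 0, -4.7], [0, 0, -4.7], [0, 0, -4.7], [0, 0, -4.7], [0, 0, -4.7], [0, 0, -4.7], [0, 0, -4.7], [0, 0, 0]]' --grip '[1, 1, 1, 1, 1, 1, 1, 1, 1, 1, 1, 1, 1, 1, 1, 1, 1, 1, 1, 0.2]' --squeeze 20

```text
clock: 4.2
tool_pos: [0.5085, 0.1314, 0.4198]
eef_rot: [0.658, 0.753, 0.001, -0.001]
contact_force: [-0.7, -0.9, -0.3]
opening: 0.908
finger_force: 0.0
```

Run:
```python
from h import *
s=r.get_state();print(s["clock"],s["q"],s["tool_pos"],psi(),s["opening"],s["contact_force"])
rows([([.5069,.1285,.316],97.35,4)],nd=3)
```

```text
4.2 [ 0.0998  0.4847 -0.6982  1.6797  0.34    1.1009 -0.5629] [0.5085 0.1314 0.4198] 97.69056962256643 0.9082498165980758 [-0.7041 -0.8625 -0.2923]
{"translation": [[-0.001, 0.0, 0.026], [0.0, -0.001, 0.026], [-0.001, 0.0, 0.026], [-0.001, -0.001, 0.026]], "delta_rot": [[0, 0, 0.09], [0, 0, 0.08], [0, 0, 0.09], [0, 0, 0.08]], "grip": [1, 1, 1, 1]}
end [0.5069 0.1282 0.3158] 97.35056962256643
```

Emit:
play_rows --translation '[[-0.001, 0, 0.026], [0, -0.001, 0.026], [-0.001, 0, 0.026], [-0.001, 0, 0.026], [0, 0, 0], [0, 0, 0]]' --delta_rot '[[0, 0, 0.1], [0, 0, 0.1], [0, 0, 0.1], [0, 0, 0], [0, 0, 0], [0, 0, 0]]' --grip '[0.0, 0.0, 0.0, 0.0, 0.0, 0.0]'

```text
clock: 4.95
tool_pos: [0.5084, 0.1243, 0.3166]
eef_rot: [0.663, 0.749, 0.0, 0.0]
contact_force: [-0.2, -0.8, 0.2]
opening: 0.498
finger_force: 0.0
```

Run:
```python
from h import *
s=r.get_state();print(s["clock"],s["tool_pos"],psi(),s["opening"],s["contact_force"])
for c,o in (("scene",(270,150)),("top",(160,150))):
    im=r.snapshot(c);cv2.imwrite(f"pics/{c}2.png",im)
a=[cv2.resize(cv2.imread(f"pics/{c}2.png")[y:y+110,x:x+110],None,fx=3.6,fy=3.6,interpolation=2) for c,(x,y) in(("scene",(265,140)),("top",(180,160)))]
cv2.imwrite("pics/g2.png",np.hstack(a))
```

```text
4.95 [0.5084 0.1243 0.3166] 96.98358826571803 0.49795479703225703 [-0.1828 -0.7701  0.2346]
```

View pics/g2.png

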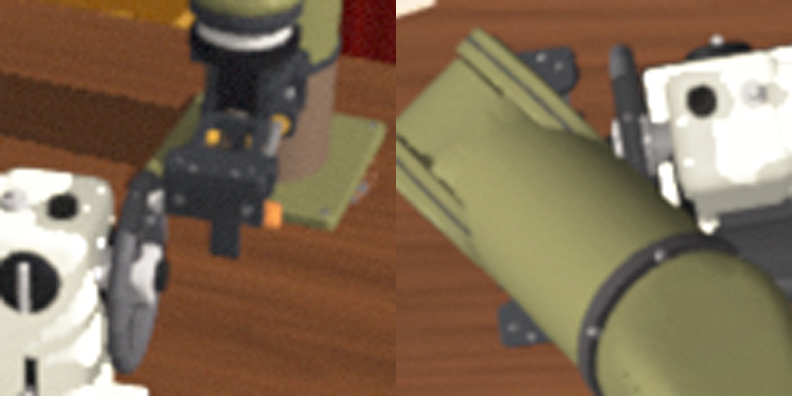

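The gripper straddles the handle, with the orange tip showing at about (272,215) in the crop, and it clears the wheel rim. Closing now.

Emit:
play_rows --translation '[[0.004, -0.001, 0.001], [0, 0, 0], [0, 0, 0], [0, 0, 0], [0, 0, 0]]' --delta_rot '[[0, 0, -0.4], [0, 0, 0], [0, 0, 0], [0, 0, 0], [0, 0, 0]]' --grip '[0, -1, -1, -1, -1]' --squeeze 30

```text
clock: 5.68
tool_pos: [0.5056, 0.1285, 0.3145]
eef_rot: [0.659, 0.752, -0.001, -0.0]
contact_force: [-3.4, -0.3, 1.7]
opening: 0.205
finger_force: 29.3
```

Run:
```python
from h import *
s=r.get_state();print(s["clock"],s["tool_pos"],psi(),s["opening"],s["finger_force"],s["contact_force"],s["moment"])
m=[.5815,-.122,.1283]
g=s["tool_pos"]-[0,0,.045];d=R.from_euler('z',-m[2]).apply(g-[m[0],m[1],0]);print("machine frame",d, np.arctan2(d[0],d[2]-.235),np.hypot(d[0],d[2]-.235))
```

```text
5.675 [0.5056 0.1285 0.3145] 97.48087379445278 0.20534705635555894 29.34434937903916 [-3.368  -0.3293  1.7277] [0.0023 0.6212 0.0653]
machine frame [-0.0432  0.2581  0.2695] -0.8968600081169807 0.0553062479489704
```

```bash
cat >> h.py <<'E'
m=[.5815,-.122,.1283]
def mf():
    s=r.get_state();g=s["tool_pos"]-[0,0,.045];d=R.from_euler('z',-m[2]).apply(g-[m[0],m[1],0])
    print(s["clock"],"mf",d,"th",np.arctan2(d[0],d[2]-.235),"rad",np.hypot(d[0],d[2]-.235),"psi",psi(),"open",s["opening"],s["finger_force"],"F",s["contact_force"]);return d
def arc(t0,t1,n,rad=.055):
    t=np.linspace(t0,t1,n+1);P=np.round(np.c_[0*t,rad*np.sin(t),-rad*np.cos(t)],4);print((np.round(np.diff(P,axis=0),4)+0.).tolist())
E
python3 -c "
from h import *
arc(-.885,2.715,18)"
```

```text
[[0.0, 0.0078, -0.0078], [0.0, 0.0092, -0.0061], [0.0, 0.0101, -0.0041], [0.0, 0.0108, -0.002], [0.0, 0.011, 0.0002], [0.0, 0.0107, 0.0023], [0.0, 0.0101, 0.0044], [0.0, 0.009, 0.0064], [0.0, 0.0075, 0.008], [0.0, 0.0058, 0.0093], [0.0, 0.0038, 0.0103], [0.0, 0.0017, 0.0108], [0.0, -0.0005, 0.011], [0.0, -0.0026, 0.0107], [0.0, -0.0047, 0.0099], [0.0, -0.0066, 0.0088], [0.0, -0.0082, 0.0073], [0.0, -0.0095, 0.0055]]
```

Emit:
play_rows --translation '[[0.0, 0.0078, -0.0078], [0.0, 0.0092, -0.0061], [0.0, 0.0101, -0.0041], [0.0, 0.0108, -0.002], [0.0, 0.011, 0.0002], [0.0, 0.0107, 0.0023], [0.0, 0.0101, 0.0044], [0.0, 0.009, 0.0064], [0.0, 0.0075, 0.008], [0.0, 0.0058, 0.0093], [0.0, 0.0038, 0.0103], [0.0, 0.0017, 0.0108], [0.0, -0.0005, 0.011], [0.0, -0.0026, 0.0107], [0.0, -0.0047, 0.0099], [0.0, -0.0066, 0.0088], [0.0, -0.0082, 0.0073], [0.0, -0.0095, 0.0055]]' --delta_rot '[[0, 0, 0], [0, 0, 0], [0, 0, 0], [0, 0, 0], [0, 0, 0], [0, 0, 0], [0, 0, 0], [0, 0, 0], [0, 0, 0], [0, 0, 0], [0, 0, 0], [0, 0, 0], [0, 0, 0], [0, 0, 0], [0, 0, 0], [0, 0, 0], [0, 0, 0], [0, 0, 0]]' --grip '[-1, -1, -1, -1, -1, -1, -1, -1, -1, -1, -1, -1, -1, -1, -1, -1, -1, -1]'

```text
clock: 7.92
tool_pos: [0.5745, 0.1384, 0.2317]
eef_rot: [0.66, 0.752, 0.004, 0.002]
contact_force: [2.0, 1.9, 3.9]
opening: 0.205
finger_force: 29.1
```

```bash
python3 -c "
from h import *
mf();arc(2.715,6.28,18)"
```

```text
7.925 mf [0.0264 0.2592 0.1867] th 2.641496299599194 rad 0.05506522204274532 psi 97.44491655548758 open 0.20504358912583664 29.09713098314061 F [1.993  1.9358 3.9452]
[[0.0, -0.0103, 0.0035], [0.0, -0.0108, 0.0014], [0.0, -0.0109, -0.0008], [0.0, -0.0105, -0.0028], [0.0, -0.0097, -0.0049], [0.0, -0.0086, -0.0067], [0.0, -0.007, -0.0082], [0.0, -0.0054, -0.0095], [0.0, -0.0033, -0.0104], [0.0, -0.0013, -0.0108], [0.0, 0.0009, -0.0108], [0.0, 0.003, -0.0105], [0.0, 0.005, -0.0096], [0.0, 0.0068, -0.0085], [0.0, 0.0084, -0.007], [0.0, 0.0095, -0.0052], [0.0, 0.0104, -0.0032], [0.0, 0.0108, -0.0011]]
```

Tracking is clean: radius 55 mm and low force. Completing the turn.

Emit:
play_rows --translation '[[0.0, -0.0103, 0.0035], [0.0, -0.0108, 0.0014], [0.0, -0.0109, -0.0008], [0.0, -0.0105, -0.0028], [0.0, -0.0097, -0.0049], [0.0, -0.0086, -0.0067], [0.0, -0.007, -0.0082], [0.0, -0.0054, -0.0095], [0.0, -0.0033, -0.0104], [0.0, -0.0013, -0.0108], [0.0, 0.0009, -0.0108], [0.0, 0.003, -0.0105], [0.0, 0.005, -0.0096], [0.0, 0.0068, -0.0085], [0.0, 0.0084, -0.007], [0.0, 0.0095, -0.0052], [0.0, 0.0104, -0.0032], [0.0, 0.0108, -0.0011], [0, 0, 0]]' --delta_rot '[[0, 0, 0], [0, 0, 0], [0, 0, 0], [0, 0, 0], [0, 0, 0], [0, 0, 0], [0, 0, 0], [0, 0, 0], [0, 0, 0], [0, 0, 0], [0, 0, 0], [0, 0, 0], [0, 0, 0], [0, 0, 0], [0, 0, 0], [0, 0, 0], [0, 0, 0], [0, 0, 0], [0, 0, 0]]' --grip '[-1, -1, -1, -1, -1, -1, -1, -1, -1, -1, -1, -1, -1, -1, -1, -1, -1, -1, -1]'

```text
clock: 10.3
tool_pos: [0.5497, 0.1347, 0.3343]
eef_rot: [0.66, 0.752, 0.001, -0.0]
contact_force: [0.4, 5.2, -8.4]
opening: 0.207
finger_force: 30.2
```

Run:
```python
from h import *
mf()
for c in("scene","top"):
    im=r.snapshot(c);cv2.imwrite(f"pics/{c}3.png",im)
```

```text
10.3 mf [0.0013 0.2587 0.2893] th 0.023643345805469104 rad 0.05428813955796107 psi 97.45266149897067 open 0.20715388435974677 30.236371383072402 F [ 0.4324  5.2164 -8.3853]
```

Emit:
play_rows --translation '[[0, 0, 0.001], [0, 0, 0], [0, 0, 0], [0, 0, -0.03], [0, 0, -0.04], [0, 0, -0.04], [0, 0, 0]]' --delta_rot '[[0, 0, 0], [0, 0, 0], [0, 0, 0], [0, 0, 0], [0, 0, 0], [0, 0, 0], [0, 0, 0]]' --grip '[-0.3, -0.1, -0.1, -0.1, -0.1, -0.1, -0.1]'

```text
clock: 11.28
tool_pos: [0.5498, 0.1347, 0.4474]
eef_rot: [0.66, 0.751, 0.003, 0.002]
contact_force: [0.7, 1.0, 0.2]
opening: 0.452
finger_force: 0.0
```

Run:
```python
from h import *
mf()
im=r.snapshot("scene");cv2.imwrite("pics/scene4.png",im)
im0=cv2.imread("pics/top0.png")
b,g,rr=[im[...,i].astype(int) for i in range(3)]
O=((rr-b>70)&(rr>150)).astype(np.uint8);Q=np.zeros_like(O);Q[160:225,305:350]=O[160:225,305:350]
ys,xs=np.nonzero(Q);print("handle px",len(xs),xs.mean() if len(xs) else 0,ys.mean() if len(xs) else 0, xs.max() if len(xs) else 0)
for th in(-.1,0,.05,.1): print(th,proj("scene",np.vstack([handle(m,th,y) for y in(.215,.25,.291)])).round(1).tolist())
for yy in(-.095,-.09,-.085): print(yy,proj("top",world(m,[[-.06,yy,.163],[-.116,yy,.163]])).round(1).tolist())
print(im0[222,345:370].min(axis=1).tolist(),im0[215,345:370].min(axis=1).tolist(),im0[228,345:370].min(axis=1).tolist())
a=cv2.resize(im[140:240,265:395],None,fx=4,fy=4,interpolation=2)
cv2.imwrite("pics/s4.png",a)
rows([([.50,.10,.44],97.45,2),([.43,-.06,.44],50,7),([.498,-.2235,.32],7.35,7)],nd=3)
```

```text
11.275 mf [0.0014 0.2586 0.4024] th 0.008080689564266894 rad 0.16740262688994584 psi 97.40445382024237 open 0.4520801378451483 0.0 F [0.6979 0.9839 0.1866]
handle px 251 324.52191235059763 200.29482071713147 341
-0.1 [[312.2, 197.7], [325.8, 199.6], [341.9, 201.9]]
0 [[311.7, 198.8], [325.3, 200.7], [341.5, 203.0]]
0.05 [[311.5, 199.4], [325.1, 201.3], [341.3, 203.6]]
0.1 [[311.2, 200.0], [324.9, 202.0], [341.1, 204.3]]
-0.095 [[355.4, 210.4], [358.9, 230.7]]
-0.09 [[353.6, 210.7], [357.0, 230.9]]
-0.085 [[351.8, 210.9], [355.2, 231.2]]
[224, 223, 221, 221, 219, 218, 213, 207, 194, 180, 180, 233, 249, 237, 183, 119, 86, 76, 61, 56, 47, 36, 32, 28, 26] [220, 218, 219, 218, 218, 220, 215, 217, 217, 219, 242, 248, 228, 180, 193, 219, 219, 219, 182, 156, 164, 167, 163, 165, 176] [32, 34, 35, 35, 32, 35, 37, 38, 32, 32, 39, 98, 177, 214, 199, 154, 92, 44, 34, 33, 37, 36, 37, 36, 36]
{"translation": [[-0.014, -0.027, 0.003], [-0.013, -0.026, 0.002], [-0.021, -0.013, 0.0], [-0.023, -0.01, 0.0], [-0.024, -0.008, 0.0], [-0.025, -0.004, 0.0], [-0.025, -0.002, 0.0], [-0.024, 0.001, 0.0], [-0.025, 0.004, 0.0], [-0.012, 0.023, 0.017], [-0.009, 0.023, 0.017], [-0.007, 0.025, 0.018], [-0.004, 0.025, 0.017], [-0.001, 0.025, 0.017], [0.001, 0.025, 0.017], [0.005, 0.025, 0.017]], "delta_rot": [[0, 0, -0.02], [0, 0, -0.02], [0, 0, 6.78], [0, 0, 6.78], [0, 0, 6.78], [0, 0, 6.78], [0, 0, 6.78], [0, 0, 6.77], [0, 0, 6.78], [0, 0, 6.09], [0, 0, 6.1], [0, 0, 6.09], [0, 0, 6.09], [0, 0, 6.1], [0, 0, 6.09], [0, 0, 6.09]], "grip": [1, 1, 1, 1, 1, 1, 1, 1, 1, 1, 1, 1, 1, 1, 1, 1]}
end [ 0.4984 -0.2232  0.3203] 7.353149410572513
```

View pics/s4.png

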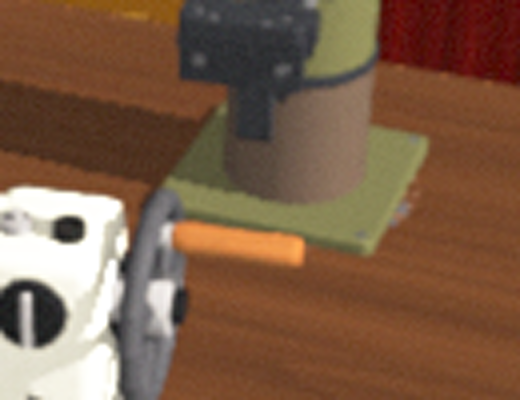

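The handle is now at the top, with pixels (324.5,200.3) matching wheel angle 0. The lifter bar shows about 4 mm further to −y than predicted, so I'll aim there.

Emit:
play_rows --translation '[[-0.014, -0.027, 0.003], [-0.013, -0.026, 0.002], [-0.021, -0.013, 0.0], [-0.023, -0.01, 0.0], [-0.024, -0.008, 0.0], [-0.025, -0.004, 0.0], [-0.025, -0.002, 0.0], [-0.024, 0.001, 0.0], [-0.025, 0.004, 0.0], [-0.012, 0.023, 0.017], [-0.009, 0.023, 0.017], [-0.007, 0.025, 0.018], [-0.004, 0.025, 0.017], [-0.001, 0.025, 0.017], [0.001, 0.025, 0.017], [0.005, 0.028, 0.017], [0, 0, 0], [0, 0, 0], [0, 0, 0]]' --delta_rot '[[0, 0, 0], [0, 0, 0], [0, 0, 6.8], [0, 0, 6.8], [0, 0, 6.8], [0, 0, 6.8], [0, 0, 6.8], [0, 0, 6.8], [0, 0, 6.8], [0, 0, 6.1], [0, 0, 6.1], [0, 0, 6.1], [0, 0, 6.1], [0, 0, 6.1], [0, 0, 6.1], [0, 0, 6.1], [0, 0, 0], [0, 0, 0], [0, 0, 0]]' --grip '[0, 0, 0, 0, 0, 0, 0, 0, 0, 0, 0, 0, 0, 0, 0, 0, 0, 0, 0]'

```text
clock: 13.7
tool_pos: [0.4979, -0.2252, 0.3194]
eef_rot: [0.998, 0.063, 0.0, -0.0]
contact_force: [-0.2, 0.8, 1.1]
opening: 0.499
finger_force: 0.0
```

Run:
```python
from h import *
d=mf(); print(r.get_state()["tool_pos"],r.get_state()["q"])
rows([([.4984,-.227,.208],7.35,5)],nd=3)
```

```text
13.7 mf [-0.0961 -0.0916  0.2744] th -1.1821169320149403 rad 0.10384715910943594 psi 7.281363482594853 open 0.4987781017356995 0.0 F [-0.2279  0.7552  1.1388]
[ 0.4979 -0.2252  0.3194] [ 0.4786  0.5662 -0.2235  1.7837  0.1644  0.8096 -1.2685]
{"translation": [[0.0, 0.0, 0.022], [0.0, 0.001, 0.023], [0.0, 0.0, 0.022], [0.0, 0.001, 0.022], [0.0, 0.0, 0.022]], "delta_rot": [[0, 0, -0.01], [0, 0, -0.02], [0, 0, -0.01], [0, 0, -0.01], [0, 0, -0.02]], "grip": [1, 1, 1, 1, 1]}
end [ 0.4982 -0.2272  0.2084] 7.351363482594851
```

Emit:
play_rows --translation '[[0, 0, 0.022], [0, 0.001, 0.023], [0, 0, 0.022], [0, 0.001, 0.022], [0, 0, 0.022], [0, 0, 0], [0, 0, 0], [0, 0, 0], [0, 0, 0], [0, 0, 0], [0, 0, 0]]' --delta_rot '[[0, 0, 0], [0, 0, 0], [0, 0, 0], [0, 0, 0], [0, 0, 0], [0, 0, 0], [0, 0, 0], [0, 0, 0], [0, 0, 0], [0, 0, 0], [0, 0, 0]]' --grip '[0, 0, 0, 0, 0, 0, -1, -1, -1, -1, -1]' --squeeze 45

```text
clock: 15.08
tool_pos: [0.4986, -0.2289, 0.2085]
eef_rot: [0.998, 0.062, 0.001, 0.001]
contact_force: [-1.0, -1.7, 4.7]
opening: 0.115
finger_force: 43.9
```

Run:
```python
from h import *
d=mf()
p=np.array([-.150,.190]); a0=np.arctan2(163-190,60)/1
t=a0+np.linspace(0,.64,9);P=np.c_[-66*np.cos(t),-66*np.sin(t)]/1000
print(np.round(np.c_[0*t[1:],np.diff(P,axis=0)],4).tolist())
```

```text
15.075 mf [-0.0959 -0.0954  0.1635] th -2.2113615104926807 rad 0.11960070742101582 psi 7.136603195962152 open 0.11493277386260807 43.87248918414116 F [-0.9675 -1.725   4.7232]
[[-0.0, -0.002, -0.0049], [-0.0, -0.0016, -0.005], [-0.0, -0.0012, -0.0051], [-0.0, -0.0008, -0.0052], [-0.0, -0.0003, -0.0053], [0.0, 0.0001, -0.0053], [0.0, 0.0005, -0.0053], [0.0, 0.0009, -0.0052]]
```

Emit:
play_rows --translation '[[0, -0.002, -0.005], [0, -0.0016, -0.005], [0, -0.0012, -0.005], [0, -0.0008, -0.0052], [0, -0.0003, -0.0053], [0, 0.0001, -0.0053], [0, 0.0005, -0.0053], [0, 0.0007, -0.004], [0, 0, 0], [0, 0, 0]]' --delta_rot '[[0, 0, 0], [0, 0, 0], [0, 0, 0], [0, 0, 0], [0, 0, 0], [0, 0, 0], [0, 0, 0], [0, 0, 0], [0, 0, 0], [0, 0, 0]]' --grip '[-1, -1, -1, -1, -1, -1, -1, -1, -1, -1]'

```text
clock: 16.32
tool_pos: [0.4979, -0.2245, 0.246]
eef_rot: [0.998, 0.062, -0.0, 0.0]
contact_force: [5.9, -5.4, -18.4]
opening: 0.105
finger_force: 46.0
```

Run:
```python
from h import *
d=mf()
for c in("scene","top"):
    im=r.snapshot(c);cv2.imwrite(f"pics/{c}5.png",im)
    for t in("lifter","lifter_grip"): print(c,t,[(d["point"].round(4) if hasattr(d["point"],"round") else d["point"],d["confidence"]) for d in r.look_for(c,t)[:1]])
```

```text
16.325 mf [-0.096 -0.091  0.201] th -1.9107415257158364 rad 0.10184994706216083 psi 7.140139340090123 open 0.10517683711714029 45.986552238464355 F [  5.9429  -5.3528 -18.427 ]
scene lifter []
scene lifter_grip []
top lifter []
top lifter_grip []
```

Emit:
play_rows --translation '[[0, 0, -0.001], [0, 0, -0.001], [0, 0, 0], [0, 0, 0]]' --delta_rot '[[0, 0, 0], [0, 0, 0], [0, 0, 0], [0, 0, 0]]' --grip '[-1, -1, -1, -1]'

```text
clock: 17.12
tool_pos: [0.4979, -0.2246, 0.2465]
eef_rot: [0.998, 0.062, -0.0, -0.0]
contact_force: [9.3, -6.8, -31.1]
opening: 0.106
finger_force: 47.0
```

Run:
```python
from h import *
d=mf()
a=[]
for c in("scene","top"):
    im=r.snapshot(c);cv2.imwrite(f"pics/{c}6.png",im)
a=cv2.imread("pics/scene6.png")[160:290,130:260];b=cv2.imread("pics/scene0.png")[160:290,130:260]
cv2.imwrite("pics/s6.png",cv2.resize(np.hstack([b,a]),None,fx=3,fy=3,interpolation=2))
```

```text
17.125 mf [-0.096  -0.091   0.2015] th -1.906346905246283 rad 0.10169992529087014 psi 7.151082593585177 open 0.10620189578640969 47.001137137413025 F [  9.2991  -6.8288 -31.133 ]
```

View pics/s6.png

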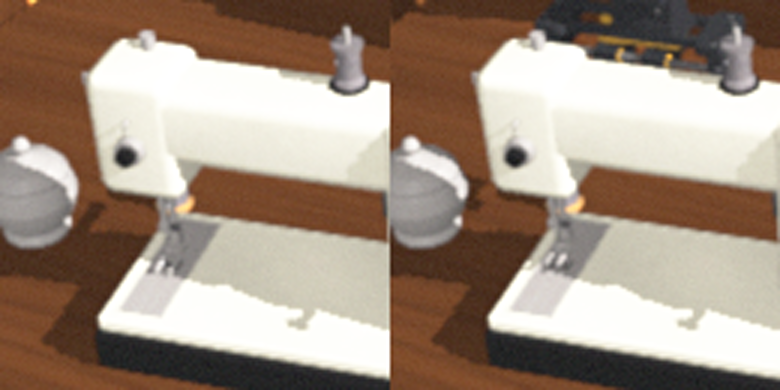

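View pics/top6.png

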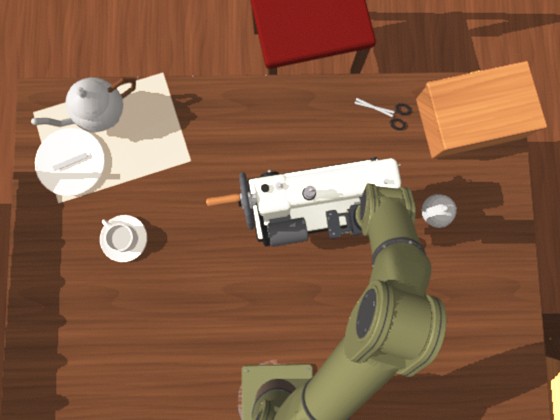

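The foot is up in the right-hand crop. The last 2 mm of command raised the force by 13 N for only 0.5 mm of motion, so the lever is on its stop. In the top view the handle at (222,200) is level with the hub and the tea things haven't moved. I'll ease the push slightly and hand in.

Emit:
play_rows --translation '[[0, 0, 0.001], [0, 0, 0], [0, 0, 0], [0, 0, 0]]' --delta_rot '[[0, 0, 0], [0, 0, 0], [0, 0, 0], [0, 0, 0]]' --grip '[-1, -1, -1, -1]'

```text
clock: 17.73
tool_pos: [0.4979, -0.2245, 0.2463]
eef_rot: [0.998, 0.062, -0.0, -0.0]
contact_force: [7.5, -7.1, -24.6]
opening: 0.107
finger_force: 46.5
```

Run:
```python
from h import *
mf()
print(r.finish_job() if r.get_state()["contact_force"][2]<-14 else "not finished")
```

```text
17.725 mf [-0.096  -0.091   0.2013] th -1.9087766042626806 rad 0.10176838697763081 psi 7.148335245368044 open 0.10723011144367343 46.49660289287567 F [  7.4629  -7.0608 -24.6344]
the job is handed in; nothing more can be done
None
```

I turned the wheel one full turn forward, leaving the handle at the top (needle highest) to within about 0.03 rad. I handed the job in at 17.7 s with the presser-foot lever held against its top stop and the tea things unmoved in the last picture; the arm hid the thread reel there, so I couldn't check it.

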